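# Seat a lamp filter in its carrier and push the carrier home

### The arm

A 7-joint arm with a two-finger parallel gripper is mounted at the origin on the work surface. World frame = base frame: x ahead of the robot, y to its left, z up, the work surface at z = 0. Lengths are in m, angles in rad, forces in N, time in s.
With the tool pointing down it reaches from about 0.4 to 0.85 m from the base axis. Payload 6.9 kg.
Tool frame: the origin (TCP) lies midway between the tips of the shut fingers; the grasp point (between the pads) lies 19 mm behind it; y points along the fingers, z is the direction in which the jaws open and shut, and the axes are right-handed (so a half turn about y gives the same grasp; the last joint's range is limited). The gripper opens to 85 mm and grips with 20 to 120 N. Pads are 22 mm wide; open, the fingers measure 114 mm over their backs; the gripper's body (76 mm by 85 mm) begins 54 mm behind the grasp point. The pads swing forward as they close: fully open they stand 13 mm farther back than shut.
Start: joints at [-1.034, 0.507, -0.238, 1.5, 0.126, 1.149, -0.155], TCP at [0.262, 0.568, 0.231] pointing down, gripper open.
Joint ranges: [-3.08, 3.08], [-0.24, 2.05], [-1.43, 1.35], [0, 2.5], [-1.52, 4.66], [0.17, 1.96], [-2.89, 2.89]. Speed limits (rad/s): [2.39, 2.39, 3.14, 3.14, 3.14, 3.14, 3.14].

### API

Orientations are given as a rotation vector (axis times angle).
In Python, from workcell import robot gives the robot as it stands.
- The arm moves only by the tool jog_arm, never from a script. Its argument "targets" is a list of rows, each a list of 2 entries, a list of its own where there are three numbers: the shift along the tool's x, y, z in cm, then the turn about the tool's y in degrees. In form: [[[dx, dy, dz], twist], ...]. A call has 1 to 20 rows; each row shifts and turns the pose as measured when the row begins, along the tool's axes as they then stand; what a row does not reach is not made up. A row lasts 1/10 s, in which the tool goes at most 50 mm and 8.59 degrees, less where a joint would pass 70% of its speed; a pose out of reach is approached as far as the arm can. A call is refused whole if a number of a shift passes 5 or a number of a turn 8.59, either way. A call with a gripper value outside its range is refused whole. "gripper" is the opening, from -1 (shut) to 1 (fully open), so that 0 is half open, set as the call begins (left out, the last holds). The fingers move at their own pace and stop on an object; "force" is the grip in N (left out, the last holds). Time passes only in rows, so rows that do not move let the fingers close. It gives the time, the measured TCP pose, the force and the opening at its end, in the units of the state.
- robot.get_obs(): the state, without advancing time (a new reading comes with each control period).
- robot.grab_frame(name): name is "scene" or "top" or "wrist"; returns a dict with "frame" (400x640x3 uint8, red, green, blue), "mtx" (3x3 intrinsics, pixels), "extrinsics" (4x4, takes a point from camera to world coordinates); the wrist camera has in their place "T_tool_cam" (4x4, takes a point from camera to tool coordinates, whose origin is the TCP and whose axes are the tool frame's). Camera axes: x right, y up, looking along -z (the intrinsics and any distortion apply to the point x, -y, -z); pixel columns grow to the right and rows downward; lengths in m; the calibration is good to about 2 mm. A picture is of the moment at which its call begins: read the wrist's pose just before it. There is no depth.
- robot.job_done(): hands the job in, once; it reports no verdict.
The state is a dict: "time_s": time; "joints": joint angles; "joint_velocities": joint speeds; "joint_torque": joint torques, N m; "ee_pos": TCP position; "ee_rot": TCP orientation; "wrist_force": force on the tool from outside, world axes, zero at the start; "wrist_torque": the same for the moment, N m; "grip_width": finger opening in m.
Only numpy, scipy, OpenCV 4.12 (cv2) and the standard library are available. Lean on these libraries where they do the work, as an engineer would, in place of code of your own. Each camera call takes 0.05 s, during which the arm holds its last target.

### The job

Without picking anything up, use the fingertips to push the loose filter disc along the top of the lamp's pulled-out carrier until it drops over the edge and lies flat and flush in the round recess. Then push the carrier by its upright end plate into the lamp housing until it stops, with the filter still seated. Never lift the filter, and leave the things standing around as they are.

Things in the scene. Friction and masses are not known exactly. Their poses are not given: they have to be found in the camera images.
- filter_center (a point): Loose filter disc, grey glass in an aluminium mount, 44 mm across, 6 mm thick, about 30 g. Point: its centre, half-way up; z its axis. Starts flat on the carrier's deck between recess and end plate, centre 55 to 75 mm from the recess centre, at most 8 mm off the centre line. No side rails: off a long side it falls to the table.
- cell (a point): Centre of the recess's mouth, level with the carrier's flat deck, 34 mm above the table. Recess: 47 mm across, 6 mm deep, black floor; the seated filter is flush, its centre 3 mm below this point. x: along the carrier, the way it is pushed in; z up. Carrier: dark steel plate 80 mm wide (y), 14 mm thick; its deck ends at the end plate 150 mm behind the recess centre (-x).
- thumb_plate (a point): Outer face of the carrier's upright black end plate (8 mm thick, 70 mm wide along y, from 8 mm to 56 mm above the table), at its middle across, 45 mm above the table. It is 158 mm behind the recess centre and moves with the carrier. Same axes as the recess; push this face along +x.
- lamp: Fixed white lamp housing, 160 (x) x 130 x 80 mm high, black round light port 10 mm high on top. Origin on the table under the middle of the front face, where the carrier goes in; x points in. Carrier out, the recess centre is 45 mm in front of that face. The slot is 4 mm higher than the deck, so only a seated filter passes.
- carrier (a joint): Travel of the carrier into the housing in m: 0 fully out, 0.12 home against its stop (the end plate then meets the end of the grey bed). It starts at 0 to 0.012. Dry friction of about 4 N holds it; it stays where it is left.
Not all that is in view belongs to the job. Of the things shaped like the part that bears filter_center, the aluminium one is meant.

How it is judged:
On the way, in this order (a step that is already met when the one before it is completed fails the run):
1. the filter lies flat in the recess while the carrier is still out (horizontal distance between filter_center and cell below 0.003 m and z of filter_center in the frame of cell below -0.0015 m and angle between filter_center's own z axis and vertical below 0.06 rad and value of joint carrier below 0.04 m), for 0.2 s.
2. the carrier is pushed home with the filter seated (horizontal distance between filter_center and cell below 0.003 m and z of filter_center in the frame of cell below -0.0015 m and angle between filter_center's own z axis and vertical below 0.06 rad and value of joint carrier above 0.116 m), for 0.2 s.
At the end, for the whole second after the job is handed in: The filter lies flat in the recess (within 3 mm of its centre, its top within 1.5 mm of the deck, tilt under 0.06 rad), at rest, and the carrier is within 4 mm of its stop at 120 mm (all of step 2 and linear speed of filter below 0.02 m/s); the robot touches nothing.
It fails at once if the filter is lifted more than 8 mm off the carrier's deck (z of filter_center in the frame of cell above 0.011 m).
It fails at once if the filter falls off the carrier (z of filter_center in the frame of cell below -0.012 m).
It fails at once if a thing standing around is moved more than 20 mm or tipped (distance of any of dropper, objective, cup, eyepiece, jar, slide_box from where it was at the start of the episode above 0.02 m or angle between any of dropper, objective, cup, eyepiece, jar, slide_box's own z axis and vertical above 0.3 rad).
It also fails if it takes over 54 s, if anything falls off the work surface, if the arm or the gripper's body presses on something with over 40 N, if the wrist force passes 120 N, or if a joint passes its speed limit or range.

## Working session

There is one attempt and no reset: what is moved stays moved. The work goes in short steps, Python scripts to look and compute and a tool call to move; the robot and the scene stay as the last step left them, time stands still between calls to the robot, and variables do not carry over. Pictures are saved under pics/ and viewed, and the job is handed in when it is done.

Besides the shell and the picture viewer there is one more tool, called after "Call:" by a JSON object that holds its "method" and its "body". jog_arm: Moves the arm, as the interface text tells. Its arguments: {"type":"object","properties":{"targets":{"type":"array","items":{"type":"array"}},"gripper":{"type":"number"},"force":{"type":"number"}},"required":["targets"]}

```bash
mkdir -p pics; ls
python3 - <<'E'
from workcell import robot
import cv2,numpy as np,pickle
o=robot.get_obs();print({k:np.round(v,4) for k,v in o.items()})
d={}
for n in ["scene","top","wrist"]:
    f=robot.grab_frame(n);d[n]=f;cv2.imwrite(f"pics/{n}0.png",f["frame"][:,:,::-1])
    print(n,{k:np.round(v,4).tolist() for k,v in f.items() if k!="frame"})
pickle.dump(d,open("f0.pkl","wb"))
E
```

```text
pics
{'time_s': np.float64(0.0), 'joints': array([-1.0335,  0.5083, -0.2375,  1.5012,  0.1257,  1.1489, -0.1547]), 'joint_velocities': array([ 0.0012, -0.0003,  0.0009,  0.001 , -0.0004,  0.0006,  0.0015]), 'joint_torque': array([-6.00000e-04, -6.20594e+01, -2.18660e+00, -2.49658e+01,
        1.28000e-02,  1.21000e-02,  0.00000e+00]), 'ee_pos': array([0.2614, 0.5671, 0.2304]), 'ee_rot': array([-1.5459,  0.3389, -0.3384]), 'wrist_force': array([-0.8658, -0.0507,  0.7535]), 'wrist_torque': array([ 0.0049, -0.0565, -0.041 ]), 'grip_width': np.float64(0.0855)}
scene {'mtx': [[364.3723, 0.0, 320.0079], [0.0, 364.3723, 201.5786], [0.0, 0.0, 1.0]], 'extrinsics': [[-0.1984, -0.6344, 0.7471, 1.1177], [0.9799, -0.1433, 0.1385, 0.2286], [0.0192, 0.7596, 0.6501, 0.4871], [0.0, 0.0, 0.0, 1.0]]}
top {'mtx': [[375.6751, 0.0, 306.5242], [0.0, 375.6751, 204.5141], [0.0, 0.0, 1.0]], 'extrinsics': [[0.0039, 0.9806, -0.1961, 0.5095], [-0.9998, 0.0002, -0.0191, 0.1286], [-0.0187, 0.1962, 0.9804, 0.7147], [0.0, 0.0, 0.0, 1.0]]}
wrist {'mtx': [[327.2798, 0.0, 320.0849], [0.0, 327.2798, 206.7128], [0.0, 0.0, 1.0]], 'T_tool_cam': [[0.0005, -0.9572, -0.2896, -0.0745], [-0.0004, 0.2896, -0.9572, -0.1415], [1.0, 0.0006, -0.0003, -0.0013], [0.0, 0.0, 0.0, 1.0]]}
```

View pics/scene0.png

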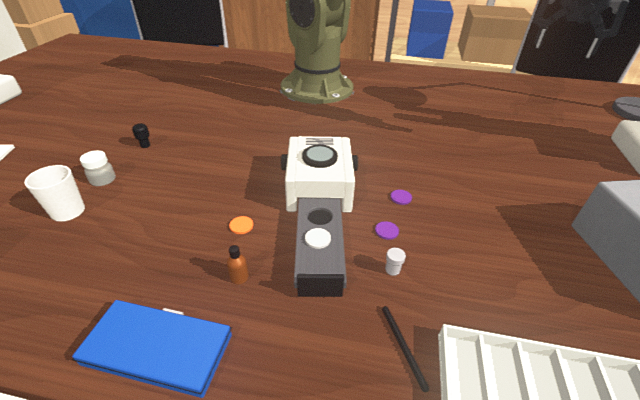

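View pics/top0.png

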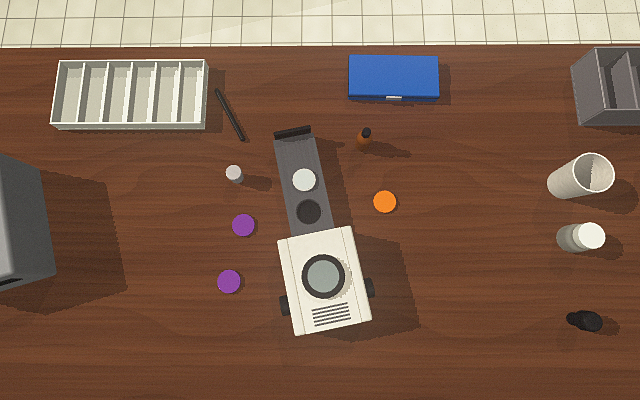

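View pics/wrist0.png

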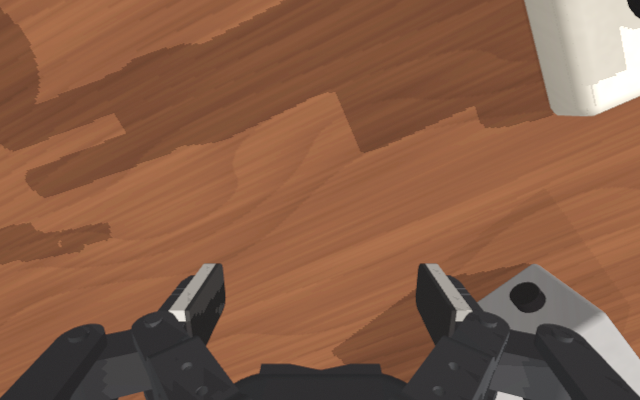

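```bash
cat > h.py <<'E'
import numpy as np,cv2
from scipy.spatial.transform import Rotation as R
def ray(f,u,v,E=None):
    E=f["extrinsics"] if E is None else E; K=f["mtx"]
    d=np.array([(u-K[0,2])/K[0,0],-(v-K[1,2])/K[1,1],-1.]);return E[:3,3],E[:3,:3]@d
def at(f,u,v,z,E=None):
    o,d=ray(f,u,v,E);return o+d*(z-o[2])/d[2]
def proj(f,p,E=None):
    E=f["extrinsics"] if E is None else E;K=f["mtx"]
    c=E[:3,:3].T@(np.asarray(p)-E[:3,3]);return K[0,0]*c[0]/-c[2]+K[0,2],K[1,1]*-c[1]/-c[2]+K[1,2]
def wristE(o,f):
    T=np.eye(4);T[:3,:3]=R.from_rotvec(o["ee_rot"]).as_matrix();T[:3,3]=o["ee_pos"];return T@f["T_tool_cam"]
E
python3 - <<'E'
import pickle,cv2
d=pickle.load(open("f0.pkl","rb"))
t=d["top"]["frame"][110:250,240:400,::-1];cv2.imwrite("pics/topz.png",cv2.resize(t,None,fx=4.2,fy=4.2,interpolation=cv2.INTER_CUBIC))
t=d["scene"]["frame"][190:300,270:370,::-1];cv2.imwrite("pics/scz.png",cv2.resize(t,None,fx=5,fy=5,interpolation=cv2.INTER_CUBIC))
E
```

```text
(no output)
```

View pics/topz.png

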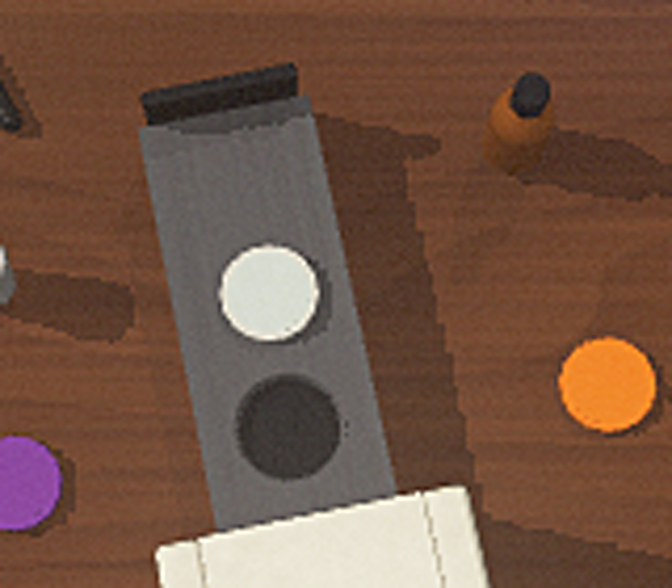

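View pics/scz.png

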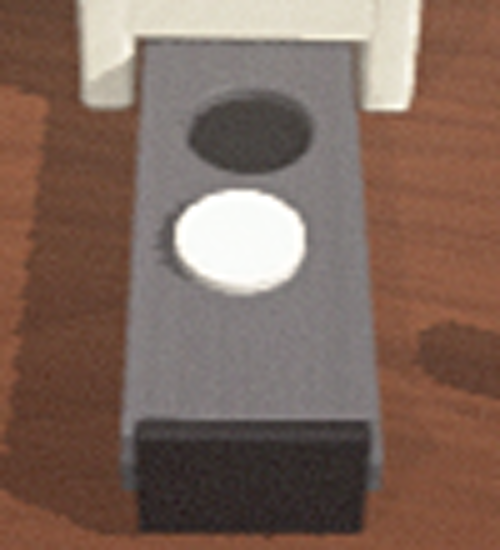

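Run:
```python
import pickle
from h import *
d=pickle.load(open("f0.pkl","rb"));
for n,box in (("top",(110,250,240,400)),("scene",(190,300,270,370))):
    f=d[n];g=f["frame"].astype(int)
    a,b,c,e=box;s=g[a:b,c:e]
    m=((s.min(2)>185)).astype(np.uint8)
    N,l,st,ct=cv2.connectedComponentsWithStats(m)
    for i in range(1,N):
        if 100<st[i,4]<900:
            p=ct[i]+[c,a];print(n,"filt",st[i],p,np.round(at(f,*p,.040),4))
    m=((s.max(2)<62)).astype(np.uint8)
    N,l,st,ct=cv2.connectedComponentsWithStats(m)
    for i in range(1,N):
        if 100<st[i,4]<1500:
            p=ct[i]+[c,a];print(n,"dark",st[i],p,np.round(at(f,*p,.034),4))
f=d["top"]
# zoom coordinates of deck edges
Z=lambda x,y:(240+(x+.5)/4.2-.5,110+(y+.5)/4.2-.5)
print("edges")
for (x,y) in ((140,128),(216,525),(312,100),(395,495)): print(np.round(at(f,*Z(x,y),.034),4))
print("plate top outer corners")
for (x,y) in ((142,95),(295,64)): print(np.round(at(f,*Z(x,y),.056),4))
print("recess ctr",at(f,*Z(288,427),.034))
f=d["scene"];Z=lambda x,y:(270+(x+.5)/5-.5,190+(y+.5)/5-.5)
print("scene filt",at(f,*Z(240,240),.040),"recess",at(f,*Z(251,131),.034))
for (x,y) in ((138,435),(366,435)): print(np.round(at(f,*Z(x,y),.056),4))
```

```text
top filt [ 53  59  23  22 393] [303.57760814 179.21374046] [0.6923 0.1474 0.04  ]
top dark [ 34  15  37  15 296] [292.125      132.16554054] [0.7876 0.1701 0.034 ]
top dark [ 57  90  24  23 249] [307.57831325 209.85943775] [0.6356 0.1399 0.034 ]
scene filt [ 17   0  67  22 667] [322.64167916 195.76461769] [0.586 0.135 0.04 ]
scene filt [ 35  38  26  20 409] [317.83374083 237.44498778] [0.6963 0.1484 0.04  ]
scene dark [ 27  88  47  19 815] [319.7398773  286.41472393] [0.7894 0.1707 0.034 ]
edges
[0.7716 0.2067 0.034 ]
[0.5897 0.1698 0.034 ]
[0.7848 0.1282 0.034 ]
[0.6029 0.0922 0.034 ]
plate top outer corners
[0.7786 0.2037 0.056 ]
[0.7929 0.1358 0.056 ]
recess ctr [0.63291065 0.13876028 0.034     ]
scene filt [0.69670321 0.14804936 0.04      ] recess [0.63635977 0.13972103 0.034     ]
[0.7953 0.1378 0.056 ]
[0.7811 0.2031 0.056 ]
```

Run:
```python
from workcell import robot
from h import *
o=robot.get_obs();M=R.from_rotvec(o["ee_rot"]).as_matrix();print(M.round(3),o["time_s"])
```

```text
[[ 0.908 -0.001  0.418]
 [-0.418 -0.001  0.908]
 [ 0.    -1.    -0.001]] 0.15
```

Call:
{"method": "jog_arm", "body": {"targets": [[[0,0,0],-8],[[0,0,0],-8],[[0,0,0],-8],[[0,0,0],-8],[[0,0,0],-4],[[2.7,0,-3.5],0],[[2.7,0,-3.5],0],[[2.7,0,-3.5],0],[[2.7,0,-3.5],0],[[2.7,0,-3.5],0],[[2.7,0,-3.5],0],[[2.7,0,-3.5],0],[[2.7,0,-3.5],0],[[2.7,0,-3.5],0],[[2.7,0,-3.5],0]], "gripper": -0.43, "force": 20}}

```text
time_s: 1.65
ee_pos: [0.6074, 0.282, 0.2246]
ee_rot: [-1.566, -0.18, 0.197]
wrist_force: [0.4, 1.6, -0.1]
grip_width: 0.0242
```

```bash
cat >> h.py <<'E'
u=np.array([-np.cos(np.radians(11.4)),-np.sin(np.radians(11.4)),0])
def state(robot,tgt=None):
    o=robot.get_obs();M=R.from_rotvec(o["ee_rot"]).as_matrix()
    print("t",o["time_s"].round(2),"p",o["ee_pos"].round(4),"head",np.degrees(np.arctan2(M[1,0],M[0,0])).round(2),"ydir",M[:,1].round(3),"F",o["wrist_force"].round(1),"w",o["grip_width"].round(4))
    if tgt is not None: print("shift cm",(M.T@(np.array(tgt)-o["ee_pos"])*100).round(2))
    return o
E
python3 - <<'E'
from workcell import robot
from h import *
state(robot,(.7386,.1569,.12))
E
```

```text
Traceback (most recent call last):
  File "h.py", line 16, in state
    print("t",o["time_s"].round(2),"p",o["ee_pos"].round(4),"head",np.degrees(np.arctan2(M[1,0],M[0,0])).round(2),"ydir",M[:,1].round(3),"F",o["wrist_force"].round(1),"w",o["grip_width"].round(4))
              ^^^^^^^^^^^^^^^^^
AttributeError: 'float' object has no attribute 'round'
```

```bash
sed -i 's/o\["time_s"\].round(2)/round(float(o["time_s"]),2)/; s/o\["grip_width"\].round(4)/round(float(o["grip_width"]),4)/' h.py
python3 - <<'E'
from workcell import robot
from h import *
state(robot,(.7386,.1569,.12))
E
```

```text
t 1.65 p [0.6074 0.282  0.2246] head 13.75 ydir [-0.01  -0.004 -1.   ] F [ 0.4  1.6 -0.1] w 0.0242
shift cm [  9.88  10.38 -15.26]
```

Call:
{"method": "jog_arm", "body": {"targets": [[[2,1,-3],1],[[2,2,-3],1],[[2,2,-3],0.4],[[2,2,-3],0],[[1,1,-2],0],[[0,0,0],0],[[0,0,0],0]]}}

```text
time_s: 2.35
ee_pos: [0.7323, 0.1498, 0.1378]
ee_rot: [-1.572, -0.136, 0.156]
wrist_force: [-0.0, 0.6, 0.2]
grip_width: 0.0242
```

Run:
```python
from workcell import robot
from h import *
import pickle
o=state(robot,(.7386,.1569,.10))
f=robot.grab_frame("wrist");cv2.imwrite("pics/w1.png",f["frame"][:,:,::-1]);pickle.dump((o,f),open("w1.pkl","wb"))
```

```text
t 2.35 p [0.7323 0.1498 0.1378] head 10.65 ydir [-0.012 -0.008 -1.   ] F [-0.   0.6  0.2] w 0.0242
shift cm [0.8  3.77 0.61]
```

View pics/w1.png

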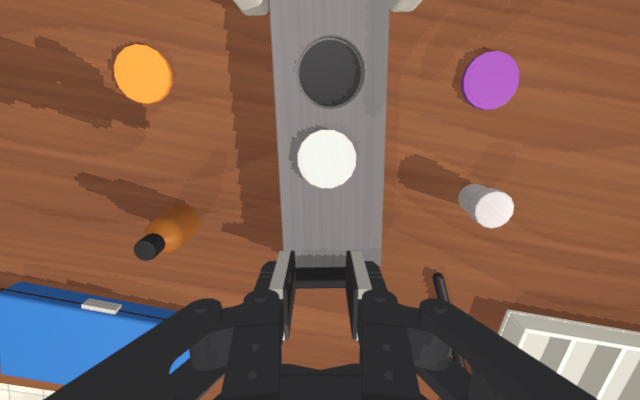

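```bash
cat > m.py <<'E'
from h import *
def meas(o,f,show=True):
    E=wristE(o,f);g=f["frame"].astype(int);out={}
    m=(g.min(2)>170).astype(np.uint8);m[:60]=0;m[:,:270]=0;m[:,400:]=0
    N,l,st,ct=cv2.connectedComponentsWithStats(m)
    for i in range(1,N):
        if st[i,4]>1200:
            (c,ax,a)=cv2.fitEllipse(max(cv2.findContours((l==i).astype(np.uint8),0,1)[0],key=len));print("filt px",np.round(c,1),np.round(ax,1),at(f,*c,.04,E).round(4));out["filt"]=at(f,*c,.04,E)
    m=(g.max(2)<58).astype(np.uint8);m[:,:290]=0;m[:,375:]=0;m[125:]=0;m[:15]=0
    N,l,st,ct=cv2.connectedComponentsWithStats(m)
    i=1+np.argmax(st[1:,4]);print("rec st",st[i],ct[i])
    return out,E
E
python3 - <<'E'
import pickle
from m import *
o,f=pickle.load(open("w1.pkl","rb"));out,E=meas(o,f)
cv2.imwrite("pics/w1z.png",cv2.resize(f["frame"][0:300,260:410,::-1],None,fx=2,fy=2,interpolation=cv2.INTER_CUBIC))
cv2.imwrite("pics/w1y.png",cv2.resize(f["frame"][20:120,280:380,::-1],None,fx=6,fy=6,interpolation=cv2.INTER_CUBIC))
E
```

```text
filt px [326.5 158.5] [57.9 58.1] [0.6918 0.1458 0.04  ]
rec st [331 101  11   5  21] [335.33333333 103.52380952]
```

View pics/w1z.png

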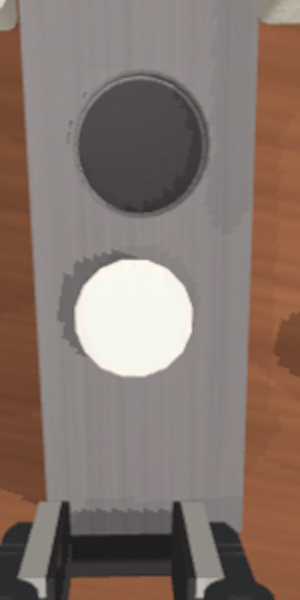

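View pics/w1y.png

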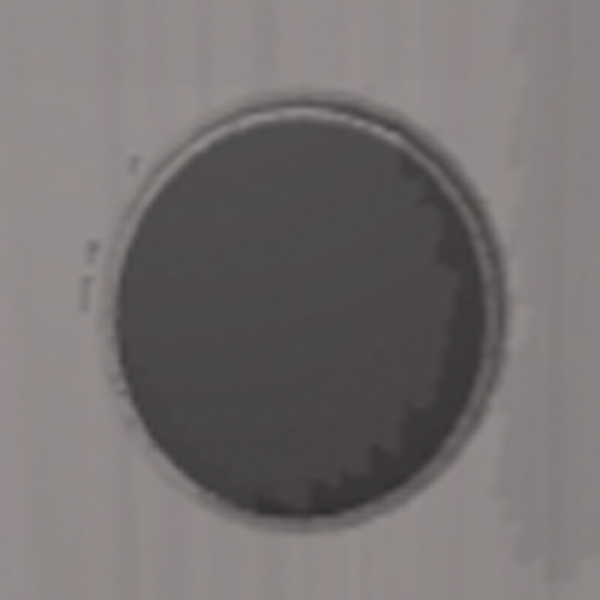

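Run:
```python
import pickle
from m import *
o,f=pickle.load(open("w1.pkl","rb"));E=wristE(o,f)
M=R.from_rotvec(o["ee_rot"]).as_matrix()
P=lambda x,y:at(f,260+x/2-.25,y/2-.25,.034,E)
L=P(20,60),P(47,470);Rr=P(258,60),P(243,470)
for a,b in (L,Rr): d=b-a;print(a,b,np.degrees(np.arctan2(d[1],d[0])))
rec=at(f,330.3,71.6,.034,E);fil=at(f,326.5,158.5,.04,E);print("rec",rec,"fil",fil)
# radii
print(at(f,280+505/6,71.6,.034,E)-at(f,280+103/6,71.6,.034,E))
for ang in (10.65,11.4):
    uu=np.array([np.cos(np.radians(ang)),np.sin(np.radians(ang)),0]);n=np.array([-uu[1],uu[0],0])
    print((fil-rec)@uu,(fil-rec)@n)
# tips: inner front corners in zoom px (70,503),(173,503); at tool y offset ~-0.004
for v in ((70,503),(173,503),(35,503),(207,503)):
    for yt in (-.010,-.006,0):
        c=E[:3,3];d=ray(f,260+v[0]/2,v[1]/2,E)[1]
        T=M.T@(c-o["ee_pos"]);dd=M.T@d;q=T+dd*(yt-T[1])/dd[1];print(v,yt,q.round(4))
```

```text
[0.61408503 0.09168883 0.034     ] [0.75902445 0.12347761 0.034     ] 12.370502457442036
[0.59929918 0.17092175 0.034     ] [0.74438472 0.200792   0.034     ] 11.633520578901987
rec [0.63242522 0.13711841 0.034     ] fil [0.69174137 0.14578466 0.04      ]
[-8.62098540e-03  4.60769577e-02  2.77555756e-17]
0.059896005043679 -0.002445193347761124
0.05985886701560369 -0.0032289983444759645
(70, 503) -0.01 [-0.0148 -0.01   -0.0117]
(70, 503) -0.006 [-0.0129 -0.006  -0.012 ]
(70, 503) 0 [-0.0102  0.     -0.0125]
(173, 503) -0.01 [-0.0148 -0.01    0.0109]
(173, 503) -0.006 [-0.0129 -0.006   0.0112]
(173, 503) 0 [-0.0102  0.      0.0118]
(35, 503) -0.01 [-0.0148 -0.01   -0.0193]
(35, 503) -0.006 [-0.013  -0.006  -0.0199]
(35, 503) 0 [-0.0102  0.     -0.0207]
(207, 503) -0.01 [-0.0148 -0.01    0.0183]
(207, 503) -0.006 [-0.0129 -0.006   0.0189]
(207, 503) 0 [-0.0102 -0.      0.0198]
```

Call:
{"method": "jog_arm", "body": {"targets": [[[0.2,2,0.4],-0.5],[[0.2,2,0.4],-0.5],[[0,2,0.1],0],[[0,1,0],0],[[0,0,0],0],[[0,0,0],0]]}}

```text
time_s: 3.0
ee_pos: [0.7322, 0.1707, 0.0745]
ee_rot: [-1.564, -0.166, 0.172]
wrist_force: [-0.3, 1.0, 0.4]
grip_width: 0.0245
```

Run:
```python
from workcell import robot
from h import *
import pickle
o=state(robot,(.7353,.1586,.036))
f=robot.grab_frame("wrist");cv2.imwrite("pics/w2.png",f["frame"][:,:,::-1]);pickle.dump((o,f),open("w2.pkl","wb"))
```

```text
t 3.0 p [0.7322 0.1707 0.0745] head 12.34 ydir [-0.003 -0.    -1.   ] F [-0.3  1.   0.4] w 0.0245
shift cm [ 0.06  3.85 -1.25]
```

View pics/w2.png

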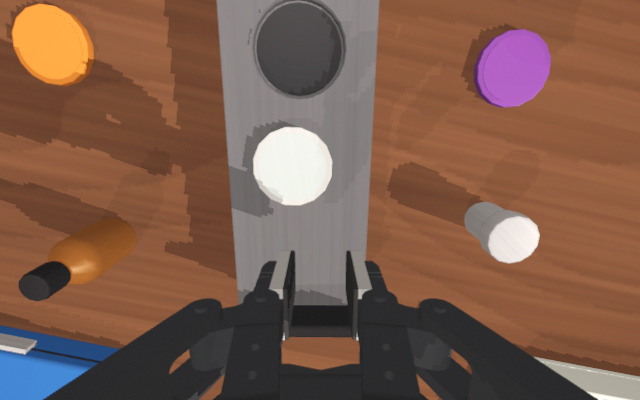

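Call:
{"method": "jog_arm", "body": {"targets": [[[0,1,-0.6],0.3],[[0,0.5,-0.4],0.3],[[0,0,0],0],[[0,0,0],0]]}}

```text
time_s: 3.45
ee_pos: [0.7359, 0.1596, 0.0611]
ee_rot: [-1.565, -0.16, 0.159]
wrist_force: [0.4, 0.2, -0.2]
grip_width: 0.0245
```

Run:
```python
from workcell import robot
from h import *
state(robot,(.7353,.1586,.036))
```

```text
t 3.45 p [0.7359 0.1596 0.0611] head 11.62 ydir [ 0.001  0.    -1.   ] F [ 0.4  0.2 -0.2] w 0.0245
shift cm [-0.08  2.51 -0.09]
```

Lowering gently.

Call:
{"method": "jog_arm", "body": {"targets": [[[0,0.8,0],0],[[0,0.6,0],0],[[0,0.4,0],0],[[0,0,0],0],[[0,0.3,0],0],[[0,0,0],0],[[0,0,0],0]]}}

```text
time_s: 4.15
ee_pos: [0.7359, 0.1597, 0.0379]
ee_rot: [-1.565, -0.159, 0.159]
wrist_force: [-0.4, -0.3, -0.2]
grip_width: 0.0243
```

Run:
```python
from workcell import robot
from h import *
import pickle
o=state(robot,(.7353,.1586,.036))
f=robot.grab_frame("wrist");cv2.imwrite("pics/w3.png",f["frame"][:,:,::-1]);pickle.dump((o,f),open("w3.pkl","wb"))
```

```text
t 4.15 p [0.7359 0.1597 0.0379] head 11.61 ydir [ 0.  0. -1.] F [-0.4 -0.3 -0.2] w 0.0243
shift cm [-0.08  0.19 -0.1 ]
```

View pics/w3.png

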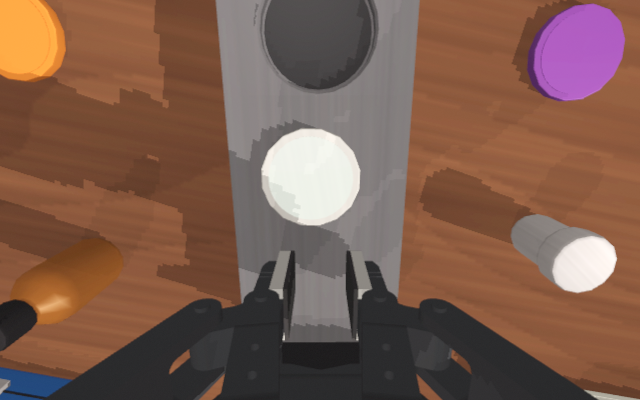

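Call:
{"method": "jog_arm", "body": {"targets": [[[0,0.2,0],0],[[0,0,0],0],[[0,0.1,0],0],[[0,0,0],0]]}}

```text
time_s: 4.6
ee_pos: [0.7361, 0.1598, 0.0352]
ee_rot: [-1.565, -0.16, 0.158]
wrist_force: [-0.4, -0.4, 0.5]
grip_width: 0.0243
```

Run:
```python
import pickle
from m import *
o,f=pickle.load(open("w3.pkl","rb"));E=wristE(o,f);M=R.from_rotvec(o["ee_rot"]).as_matrix()
out,_=meas(o,f)
cv2.imwrite("pics/w3y.png",cv2.resize(f["frame"][0:100,250:390,::-1],None,fx=5,fy=5,interpolation=cv2.INTER_CUBIC))
cv2.imwrite("pics/w3x.png",cv2.resize(f["frame"][230:350,250:390,::-1],None,fx=5,fy=5,interpolation=cv2.INTER_CUBIC))
print("filter in tool",M.T@(out["filt"]-o["ee_pos"]))
```

```text
filt px [312.6 176.5] [92.6 97.1] [0.691  0.1465 0.04  ]
rec st [305  66  51  23 207] [335.21256039  79.92270531]
filter in tool [-0.0465569  -0.00207687 -0.0039055 ]
```

View pics/w3y.png

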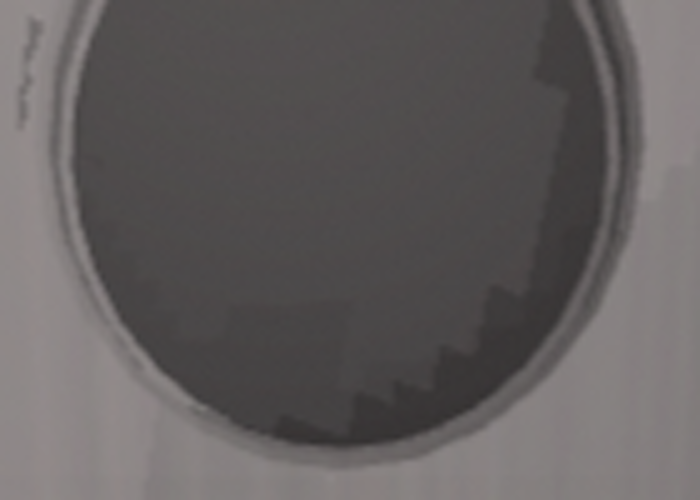

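View pics/w3x.png

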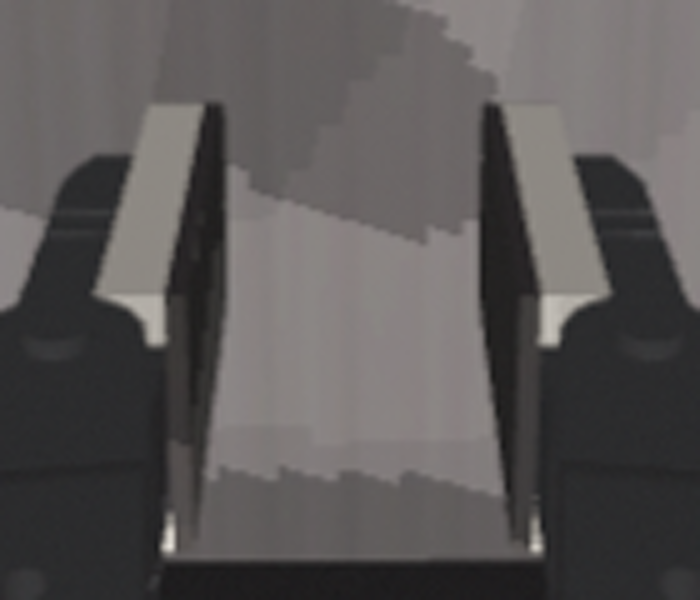

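Call:
{"method": "jog_arm", "body": {"targets": [[[-0.5,0,0],0],[[-0.5,0,0],0],[[-0.5,0,0],0],[[-0.4,0,0],0],[[-0.4,0,0],0],[[-0.4,0,0],0],[[-0.4,0,0],0],[[0,0,0],0]]}}

```text
time_s: 5.4
ee_pos: [0.7026, 0.1528, 0.0356]
ee_rot: [-1.565, -0.16, 0.158]
wrist_force: [0.1, -0.4, -0.5]
grip_width: 0.0243
```

Run:
```python
from workcell import robot
from h import *
import pickle
o=state(robot)
f=robot.grab_frame("wrist");cv2.imwrite("pics/w4.png",f["frame"][:,:,::-1]);pickle.dump((o,f),open("w4.pkl","wb"))
```

```text
t 5.4 p [0.7026 0.1528 0.0356] head 11.61 ydir [ 0.001  0.    -1.   ] F [ 0.1 -0.4 -0.5] w 0.0243
```

View pics/w4.png

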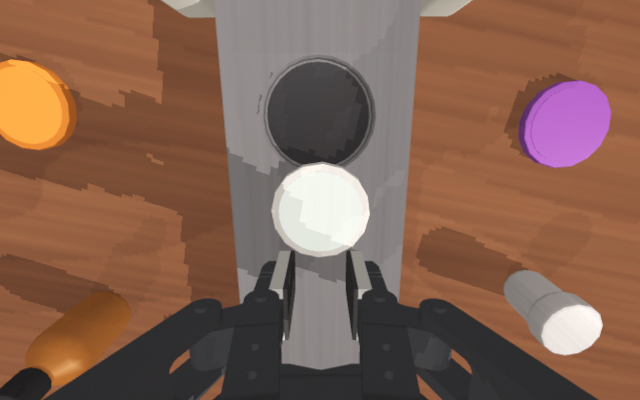

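Call:
{"method": "jog_arm", "body": {"targets": [[[-0.4,0,0],0],[[-0.4,0,0],0],[[-0.4,0,0],0],[[-0.4,0,0],0],[[-0.4,0,0],0],[[-0.4,0,0],0],[[-0.4,0,0],0],[[0,0,0],0]]}}

```text
time_s: 6.25
ee_pos: [0.6734, 0.1469, 0.0357]
ee_rot: [-1.565, -0.161, 0.157]
wrist_force: [0.1, -0.1, -0.2]
grip_width: 0.024
```

Run:
```python
from workcell import robot
from h import *
import pickle
o=state(robot)
f=robot.grab_frame("wrist");cv2.imwrite("pics/w5.png",f["frame"][:,:,::-1]);pickle.dump((o,f),open("w5.pkl","wb"))
```

```text
t 6.25 p [0.6734 0.1469 0.0357] head 11.61 ydir [ 0.002  0.001 -1.   ] F [ 0.1 -0.1 -0.2] w 0.024
```

View pics/w5.png

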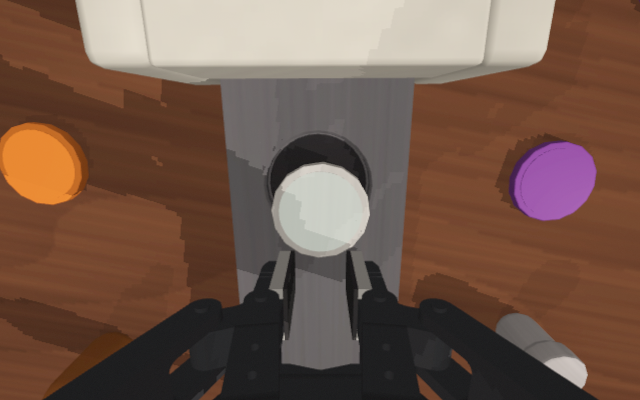

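Call:
{"method": "jog_arm", "body": {"targets": [[[-0.3,0,0],0],[[-0.3,0,0],0],[[-0.3,0,0],0],[[-0.2,0,0],0],[[0,0,0],0]]}}

```text
time_s: 6.8
ee_pos: [0.6621, 0.1446, 0.0356]
ee_rot: [-1.564, -0.161, 0.157]
wrist_force: [0.1, -1.0, 0.5]
grip_width: 0.0245
```

Run:
```python
from workcell import robot
from h import *
import pickle
o=state(robot)
f=robot.grab_frame("wrist");cv2.imwrite("pics/w6.png",f["frame"][:,:,::-1]);pickle.dump((o,f),open("w6.pkl","wb"))
```

```text
t 6.8 p [0.6621 0.1446 0.0356] head 11.6 ydir [ 0.002  0.001 -1.   ] F [ 0.1 -1.   0.5] w 0.0245
```

View pics/w6.png

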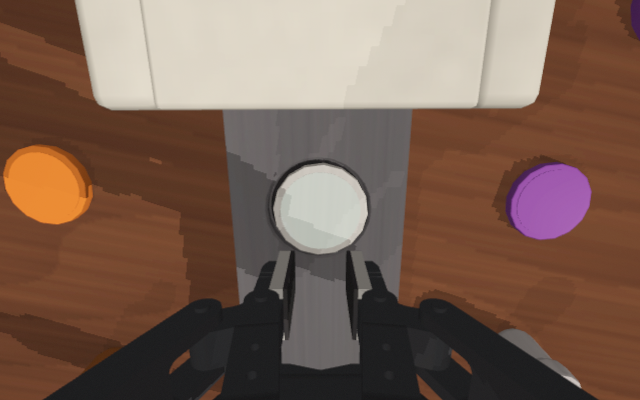

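Call:
{"method": "jog_arm", "body": {"targets": [[[-0.2,0,0],0],[[0,0,0],0],[[0,0,0],0]]}}

```text
time_s: 7.15
ee_pos: [0.6603, 0.1442, 0.0356]
ee_rot: [-1.564, -0.161, 0.157]
wrist_force: [-0.6, 0.1, -0.3]
grip_width: 0.0242
```

Run:
```python
from workcell import robot
from h import *
import pickle
o=state(robot)
f=robot.grab_frame("wrist");pickle.dump((o,f),open("w7.pkl","wb"))
a=pickle.load(open("w6.pkl","rb"))[1]
c=lambda q:cv2.resize(q["frame"][140:270,250:380,::-1],None,fx=3,fy=3,interpolation=cv2.INTER_CUBIC)
cv2.imwrite("pics/w7.png",np.hstack([c(a),c(f)]))
```

```text
t 7.15 p [0.6603 0.1442 0.0356] head 11.6 ydir [ 0.003  0.001 -1.   ] F [-0.6  0.1 -0.3] w 0.0242
```

View pics/w7.png

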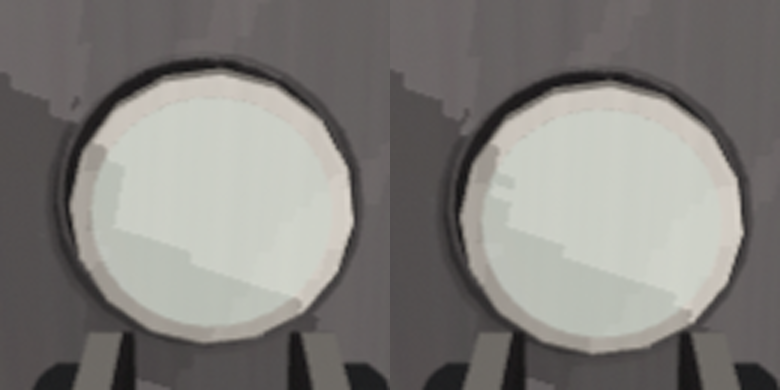

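Call:
{"method": "jog_arm", "body": {"targets": [[[0.2,-0.5,0],0],[[1,-2,0],0],[[2,-2,0],0],[[3,-1,0],0],[[3,0,0],0],[[0,0,0],0]], "gripper": -1}}

```text
time_s: 7.8
ee_pos: [0.753, 0.1631, 0.0949]
ee_rot: [-1.564, -0.161, 0.157]
wrist_force: [1.0, 0.9, 0.5]
grip_width: 0.0001
```

Run:
```python
from workcell import robot
from h import *
import pickle
o=state(robot,(.8137,.1748,.09))
f=robot.grab_frame("wrist");cv2.imwrite("pics/w8.png",f["frame"][:,:,::-1])
s=robot.grab_frame("scene");
cv2.imwrite("pics/s8.png",cv2.resize(s["frame"][190:300,270:370,::-1],None,fx=5,fy=5,interpolation=cv2.INTER_CUBIC))
```

```text
t 7.8 p [0.753  0.1631 0.0949] head 11.61 ydir [ 0.002  0.001 -1.   ] F [1.  0.9 0.5] w 0.0001
shift cm [ 6.18  0.5  -0.07]
```

View pics/w8.png

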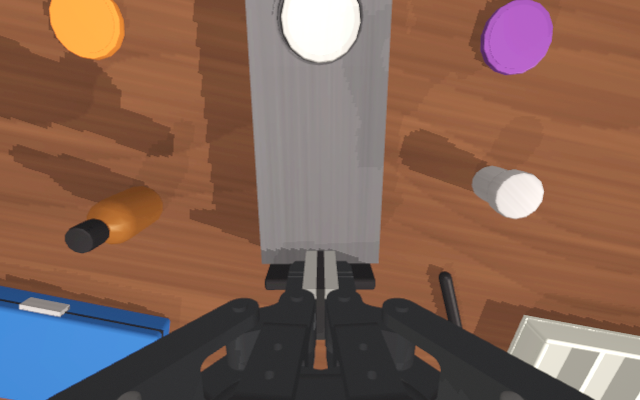

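View pics/s8.png

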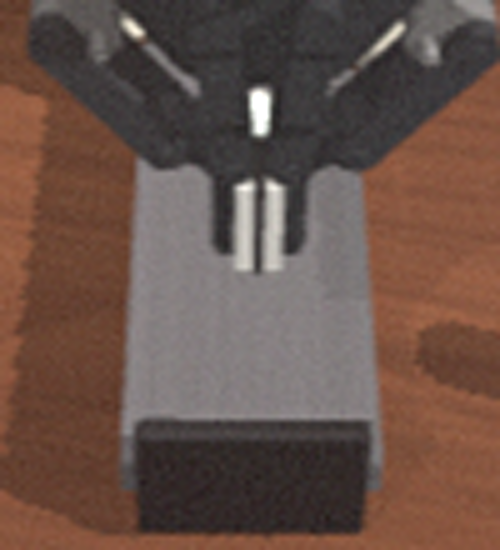

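Call:
{"method": "jog_arm", "body": {"targets": [[[2,0,0],0],[[2,0,0],0],[[1,0,0],0],[[0.5,0,0],0],[[0,0,0],0]]}}

```text
time_s: 8.4
ee_pos: [0.8005, 0.1732, 0.0945]
ee_rot: [-1.566, -0.155, 0.166]
wrist_force: [-0.1, 0.6, 0.5]
grip_width: -0.0
```

Run:
```python
from workcell import robot
from h import *
o=state(robot,(.8137,.1748,.03))
f=robot.grab_frame("wrist");cv2.imwrite("pics/w9.png",f["frame"][:,:,::-1])
s=robot.grab_frame("top");
cv2.imwrite("pics/t9.png",cv2.resize(s["frame"][110:250,240:400,::-1],None,fx=4.2,fy=4.2,interpolation=cv2.INTER_CUBIC))
g=s["frame"][190:225,290:325].astype(int);m=(g.min(2)>150).astype(np.uint8)
N,l,st,ct=cv2.connectedComponentsWithStats(m);i=1+np.argmax(st[1:,4]);p=ct[i]+[290,190];print(st[i],p,at(s,*p,.034))
```

```text
t 8.4 p [0.8005 0.1732 0.0945] head 11.73 ydir [-0.007 -0.002 -1.   ] F [-0.1  0.6  0.5] w -0.0
shift cm [ 1.37  6.44 -0.11]
[  6  10  24  23 420] [307.74047619 211.10952381] [0.63323992 0.13959006 0.034     ]
```

View pics/w9.png

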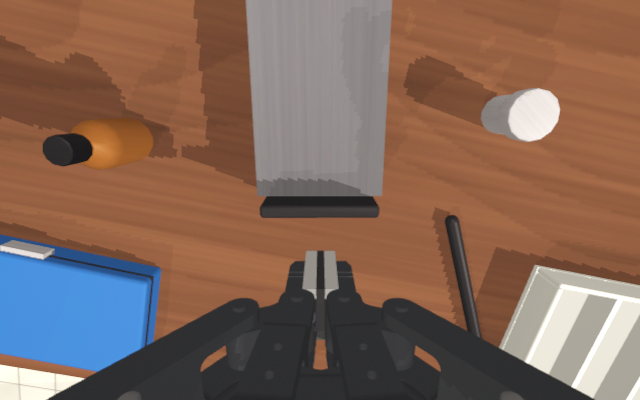

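View pics/t9.png

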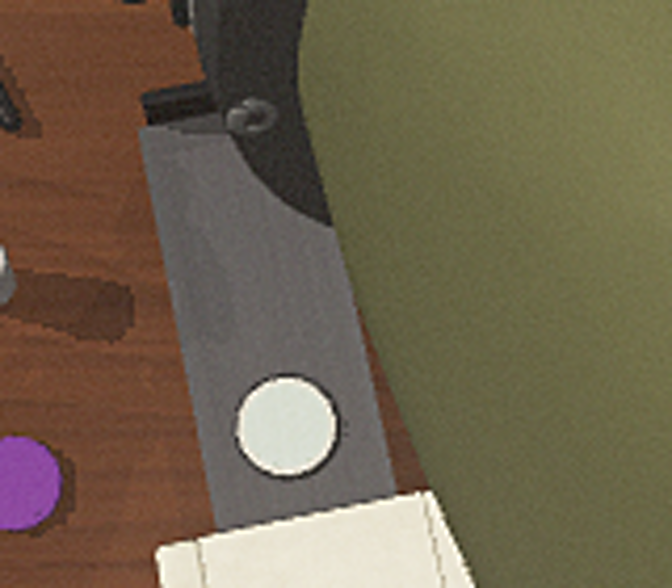

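Call:
{"method": "jog_arm", "body": {"targets": [[[0.8,0,-0.1],0],[[0.5,0,0],0],[[0,0,0],0]]}}

```text
time_s: 8.8
ee_pos: [0.8118, 0.1744, 0.0956]
ee_rot: [-1.566, -0.155, 0.167]
wrist_force: [-0.4, 0.6, -0.1]
grip_width: 0.0003
```

Run:
```python
from workcell import robot
from h import *
o=state(robot,(.8137,.1748,.03))
f=robot.grab_frame("wrist");cv2.imwrite("pics/w10.png",f["frame"][:,:,::-1])
print(o["joints"].round(2))
```

```text
t 8.8 p [0.8118 0.1744 0.0956] head 11.75 ydir [-0.008 -0.002 -1.   ] F [-0.4  0.6 -0.1] w 0.0003
shift cm [0.24 6.56 0.  ]
[-0.12  0.96 -0.32  0.94  0.27  1.28  1.38]
```

View pics/w10.png

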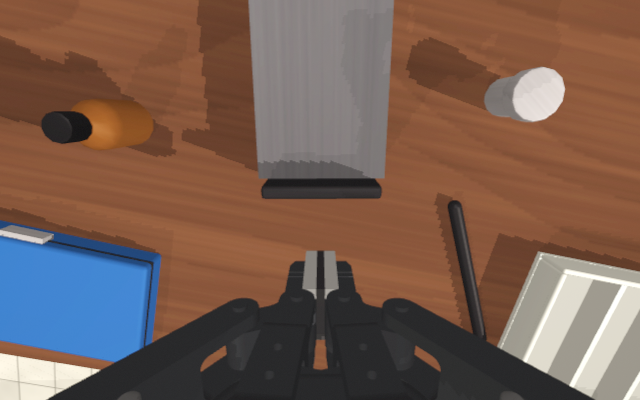

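Call:
{"method": "jog_arm", "body": {"targets": [[[0,1.5,0],0],[[0,1.5,0],0],[[0,1.3,0],0],[[0,1,0],0],[[0,0.5,0],0],[[0,0,0],0]]}}

```text
time_s: 9.45
ee_pos: [0.8088, 0.1737, 0.0302]
ee_rot: [-1.567, -0.152, 0.171]
wrist_force: [0.4, 1.0, 0.5]
grip_width: -0.0004
```

Run:
```python
from workcell import robot
from h import *
o=state(robot,(.7983,.1716,.033))
f=robot.grab_frame("wrist");cv2.imwrite("pics/w11.png",f["frame"][:,:,::-1])
```

```text
t 9.45 p [0.8088 0.1737 0.0302] head 11.78 ydir [-0.012 -0.003 -1.   ] F [0.4 1.  0.5] w -0.0004
shift cm [-1.08 -0.27  0.01]
```

View pics/w11.png

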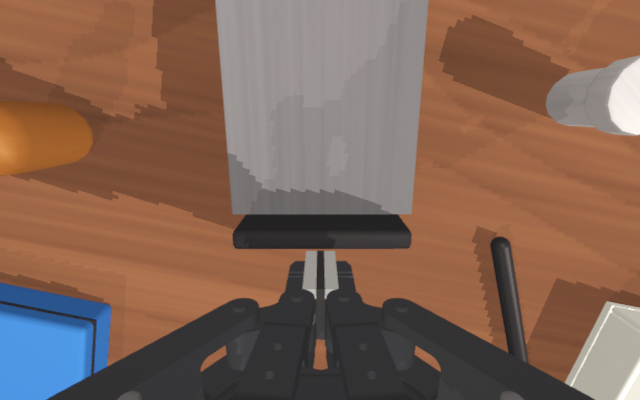

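Call:
{"method": "jog_arm", "body": {"targets": [[[-0.3,0,0],0],[[-0.3,0,0],0],[[-0.3,0,0],0],[[-0.3,0,0],0],[[-0.3,0,0],0],[[-0.4,0,0],0],[[-0.4,0,0],0],[[-0.4,0,0],0],[[-0.4,0,0],0],[[-0.4,0,0],0],[[-0.4,0,0],0],[[-0.4,0,0],0],[[-0.4,0,0],0],[[-0.4,0,0],0],[[0,0,0],0]]}}

```text
time_s: 11.0
ee_pos: [0.7587, 0.1634, 0.0341]
ee_rot: [-1.565, -0.16, 0.162]
wrist_force: [2.8, 0.8, -2.3]
grip_width: 0.0
```

Run:
```python
from workcell import robot
from h import *
o=state(robot)
f=robot.grab_frame("wrist");cv2.imwrite("pics/w12.png",f["frame"][:,:,::-1])
```

```text
t 11.0 p [0.7587 0.1634 0.0341] head 11.74 ydir [-0.001 -0.    -1.   ] F [ 2.8  0.8 -2.3] w 0.0
```

View pics/w12.png

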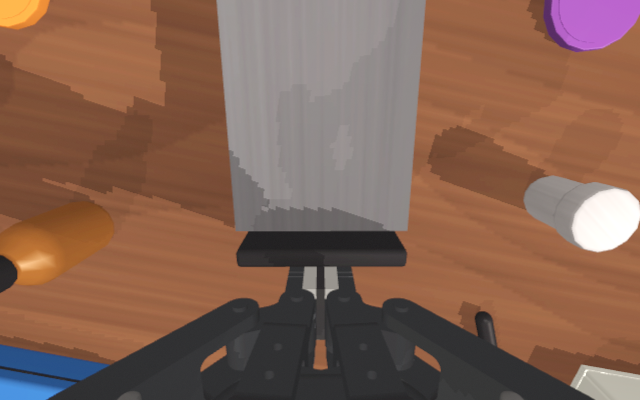

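Call:
{"method": "jog_arm", "body": {"targets": [[[-0.4,0.02,0],0],[[-0.4,0.02,0],0],[[-0.4,0.02,0],0],[[-0.4,0.02,0],0],[[-0.4,0.02,0],0],[[-0.4,0.02,0],0],[[-0.4,0.02,0],0],[[-0.4,0.02,0],0],[[-0.4,0.02,0],0],[[-0.4,0.02,0],0],[[-0.4,0.02,0],0],[[-0.4,0.02,0],0],[[-0.4,0.02,0],0],[[0,0,0],0]]}}

```text
time_s: 12.45
ee_pos: [0.7059, 0.1523, 0.0341]
ee_rot: [-1.564, -0.164, 0.156]
wrist_force: [3.1, 1.2, -0.1]
grip_width: 0.0
```

Run:
```python
from workcell import robot
from h import *
o=state(robot)
f=robot.grab_frame("wrist");cv2.imwrite("pics/w13.png",f["frame"][:,:,::-1])
```

```text
t 12.45 p [0.7059 0.1523 0.0341] head 11.7 ydir [ 0.005  0.001 -1.   ] F [ 3.1  1.2 -0.1] w 0.0
```

View pics/w13.png

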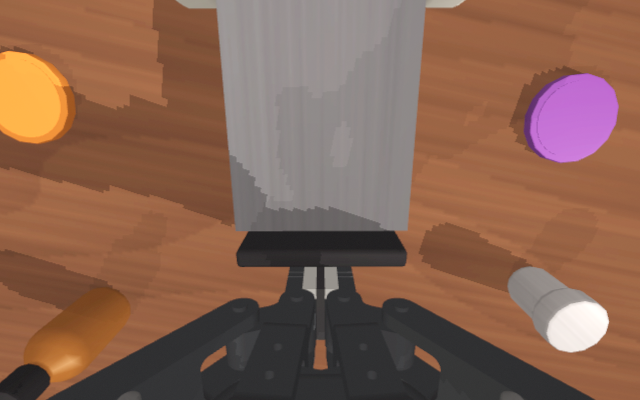

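Call:
{"method": "jog_arm", "body": {"targets": [[[-0.3,0.02,0],0],[[-0.3,0.02,0],0],[[-0.3,0.02,0],0],[[-0.3,0.02,0],0],[[-0.2,0,0],0],[[-0.2,0,0],0],[[0,0,0],0]]}}

```text
time_s: 13.2
ee_pos: [0.6901, 0.149, 0.034]
ee_rot: [-1.564, -0.166, 0.154]
wrist_force: [3.1, -0.1, 2.6]
grip_width: -0.0001
```

Call:
{"method": "jog_arm", "body": {"targets": [[[-0.2,0,0],0],[[-0.2,0,0],0],[[-0.2,0,0],0]]}}

```text
time_s: 13.5
ee_pos: [0.6843, 0.1478, 0.034]
ee_rot: [-1.564, -0.167, 0.154]
wrist_force: [4.4, 0.6, 2.7]
grip_width: 0.0002
```

Call:
{"method": "jog_arm", "body": {"targets": [[[-0.2,0,0],0],[[-0.2,0,0],0]]}}

```text
time_s: 13.7
ee_pos: [0.6824, 0.1474, 0.0342]
ee_rot: [-1.563, -0.17, 0.15]
wrist_force: [15.6, 2.8, -6.3]
grip_width: 0.0001
```

Call:
{"method": "jog_arm", "body": {"targets": [[[-0.2,0,0],0],[[-0.2,0,0],0]]}}

```text
time_s: 13.9
ee_pos: [0.6826, 0.1474, 0.0342]
ee_rot: [-1.561, -0.177, 0.142]
wrist_force: [10.8, 1.3, -2.4]
grip_width: -0.0001
```

Call:
{"method": "jog_arm", "body": {"targets": [[[0,0,0],0],[[0,0,0],0],[[0.5,0,0],0],[[1,0,0],0],[[1.5,0,0],0],[[2,0,0],0],[[1,-2,0],0],[[0,-3,0],0],[[0,-3,0],0],[[0,-1,0],0],[[0,0,0],0]]}}

```text
time_s: 15.0
ee_pos: [0.7345, 0.1582, 0.1179]
ee_rot: [-1.565, -0.155, 0.168]
wrist_force: [-0.4, 0.3, -0.5]
grip_width: -0.0001
```

Run:
```python
from workcell import robot
from h import *
o=state(robot)
f=robot.grab_frame("wrist");cv2.imwrite("pics/w14.png",f["frame"][:,:,::-1])
s=robot.grab_frame("scene");cv2.imwrite("pics/s14.png",s["frame"][:,:,::-1])
t=robot.grab_frame("top");cv2.imwrite("pics/t14.png",t["frame"][:,:,::-1])
```

```text
t 15.0 p [0.7345 0.1582 0.1179] head 11.76 ydir [-0.008 -0.001 -1.   ] F [-0.4  0.3 -0.5] w -0.0001
```

View pics/w14.png

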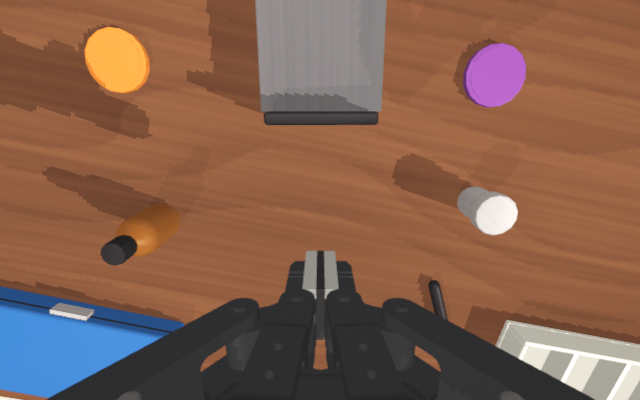

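View pics/s14.png

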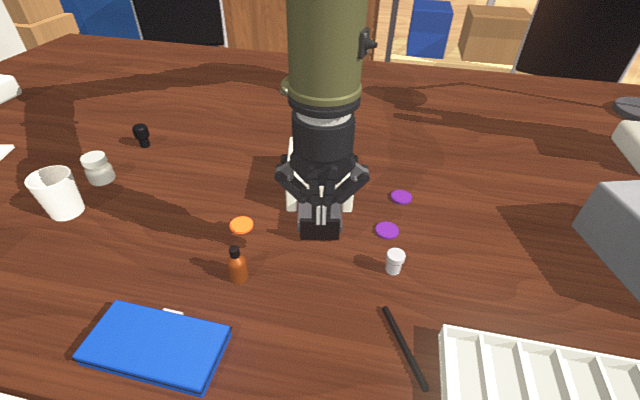

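View pics/t14.png

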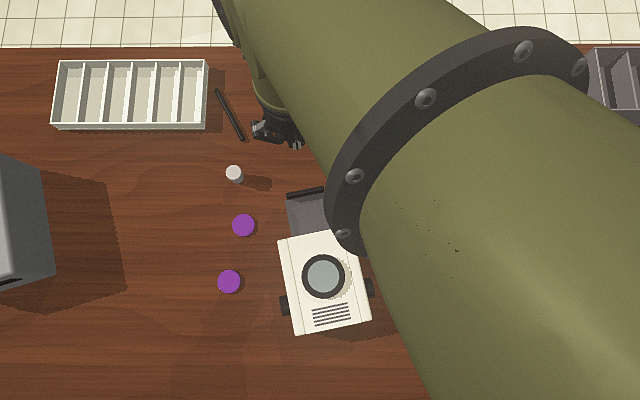

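Run:
```python
from workcell import robot
from h import *
o=state(robot);f=robot.grab_frame("wrist");E=wristE(o,f)
p=at(f,321,119.5,.056,E);print("outer top edge",p,"travel from (.7865,.1693)",(p-np.array([.7865,.1693,.056]))@u)
t=robot.grab_frame("top")
cv2.imwrite("pics/t15.png",cv2.resize(t["frame"][170:280,265:385,::-1],None,fx=5,fy=5,interpolation=cv2.INTER_CUBIC))
# expected lamp front: housing depth; lamp top front corners z .08
```

```text
t 15.15 p [0.7335 0.1578 0.1157] head 11.77 ydir [-0.011 -0.002 -1.   ] F [0.9 0.6 0.3] w 0.0001
outer top edge [0.66602043 0.14375357 0.056     ] travel from (.7865,.1693) 0.12315208812992033
```

View pics/t15.png

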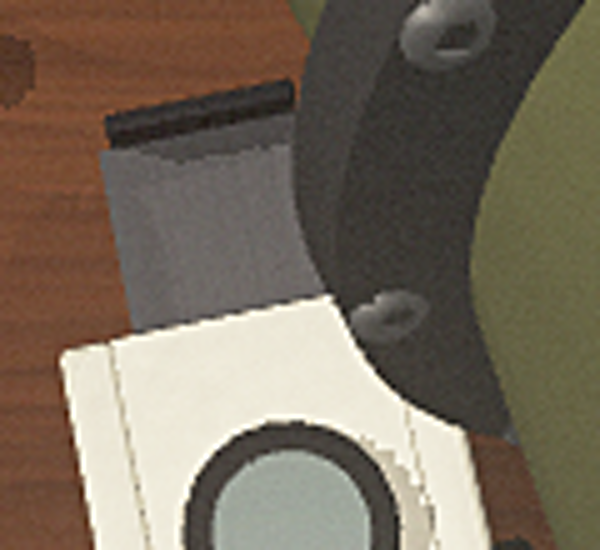

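Run:
```python
from workcell import robot
print(robot.job_done())
```

```text
the job is handed in; nothing more can be done
None
```

The filter is seated in the recess, the carrier is pushed in to its stop, and the job is handed in at about 15 s. No verdict was reported.

**What I did:** I pushed the disc with two slightly open fingertips, about 24 mm apart, along the deck until it dropped into the recess. It was never gripped or lifted. I then shut the fingers and pushed the end plate until the carrier stopped moving and the wrist force rose from about 4 N to about 15 N. Last, I backed the arm off clear of everything.

**Checks:**
- **Filter seated:** before the carrier moved, the top view showed the disc with an even dark ring around it, within about 1 mm of the measured recess centre. The fingertips had also passed over it without moving it.
- **Carrier home:** the images give about 123 mm of plate travel. That is slightly over the 120 mm possible, but within what I'd expect from the ±2 mm calibration. The finger stop position also fits the expected end point to within about 3 mm.
- **Things standing around:** in the last pictures the visible objects stood where they were, with nothing tipped. The arm blocked part of the top view.
- **Not checked:** the filter cannot be seen inside the housing. That it is still seated there rests on the steady push force of about 3–4 N through the slot and the full travel.

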